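# Seat a weld test coupon by feel and hold the reading lens in focus over its weld

### The arm

A 7-joint arm with a two-finger parallel gripper is mounted at the origin on a cart in front of the work surface, level with it; the furniture and walls round the work are solid. World frame = base frame: x ahead of the robot, y to its left, z up, the work surface at z = 0. Lengths are in m, angles in rad, forces in N, time in s.
With the tool pointing down it reaches from about 0.425 to 1.025 m from the base axis. Payload 9.4 kg.
Tool frame: the origin (TCP) lies at the very end of the fingers, on their centre line; the grasp point (between the pads) lies 19 mm behind it; z points along the fingers, y is the line along which they close (so a half turn about z gives the same grasp; the last joint's range is limited). The gripper opens to 93 mm and grips with 3 to 60 N. Pads are 15 mm wide; open, the fingers measure 128 mm over their backs; the gripper's body (75 mm by 188 mm) begins 65 mm behind the grasp point.
Start: joints at [-1.279, 0.599, -0.003, 1.599, 0.002, 0.943, -0.08], TCP at [0.261, 0.676, 0.181] pointing down, gripper open.
Joint ranges: [-2.57, 2.57], [-0.35, 1.97], [-1.29, 1.29], [0.11, 2.56], [-1.05, 4.19], [0.11, 1.86], [-2.63, 2.63]. Speed limits (rad/s): [2.22, 2.22, 3.01, 3.01, 3.14, 3.14, 3.14].

### API

Orientations are given as a unit quaternion [x, y, z, w].
In Python, from cell import env, camera, camera_model, ticket gives the robot as it stands. The module is installed in compiled form; this text tells all that it offers.
- The arm moves only by the tool carry_out, never from a script. Its argument "rows" is a list of rows, each a list of 3 entries, a list of its own where there are three numbers: the opening, from 0 (shut) to 1 (fully open), then the shift along the tool's x, y, z in units of 0.25 m (1.0 is 0.25 m), then the turn, a rotation vector about the tool's x, y, z in units of 90 degrees (1.0 is 90 degrees). A call has 1 to 10 rows; each row shifts and turns the commanded pose from where the row before left it, along the tool's axes as they then stand; what a row does not reach is not made up. A row lasts 1/8 s, in which the tool goes at most 62.5 mm and 10.7 degrees, less where a joint would pass 70% of its speed; a pose out of reach is approached as far as the arm can. A call with a number of a shift or a turn outside -1 to 1 is refused whole. A call with a gripper value outside its range is refused whole. The fingers move at their own pace and stop on an object; the grip force is fixed at half the most. Time passes only in rows, so rows that do not move let the fingers close. It gives the time, the measured TCP pose, the force, the opening and the grip force at its end, in the units of the state.
- env.get_state(): the state, without advancing time (a new reading comes with each control period).
- camera(name): name is "side" or "top"; returns (picture, depth): 480x640x3 uint8, red, green, blue; 480x640 float32, m along the optical axis (not along the pixel's ray), 0 where there is no reading.
- camera_model(name): a dict with "K" (3x3 intrinsics, pixels), "dist_coeffs" ([k1, k2, p1, p2, k3] as OpenCV has them; the pictures are not rectified), "rvec" (rotation vector, rad) and "tvec" (3), from world to camera coordinates, as OpenCV has them. Camera axes: x right, y down, z forward; pixel columns grow to the right and rows downward; lengths in m; the calibration is good to about 2 mm. A picture is of the moment at which its call begins. camera_model takes no time and is no camera call.
- ticket.close_job(): hands the job in; it is judged then, once.
The state is a dict: "t": time; "q": joint angles; "joint_vel": joint speeds; "joint_efforts": joint torques, N m; "tcp_pos": TCP position; "ee_rot": TCP orientation; "force": force on the tool from outside, world axes, zero at the start; "torque": the same for the moment, N m; "gripper_width": finger opening in m; "grasp_force": force on a finger pad.
Only numpy, scipy, OpenCV 4.12 (cv2) and the standard library are available. Lean on these libraries where they do the work, as an engineer would, in place of code of your own. Each camera call takes 0.05 s, during which the arm holds its last target. There are 200 camera calls.

### The job

Get the welded test coupon ready for a visual check: slide it into the inspection nest, in under the keeper, until it is fully home against the hidden stop screw, and let it go there. Then pick up the reading lens and hold it level, centred over the middle of the weld, with the middle of its rim at the height of the red pointer (the lens's focal height); keep it clear of nest, pointer and coupon, and finish while still holding it there, steady in the gripper. Do not disturb the magnet, the tin and the copper nozzle behind.

Things in the scene. Friction and masses are not known exactly. Their poses are not given: they have to be found in the camera images.
- coupon: dark flat steel test coupon, 116 x 36 x 8 mm, 0.26 kg, with a bright weld bead running across its middle; lies loose on the worktop at the start. Origin: centre of its underside; x along its length (both ends are alike, either may go in first), y across, z up. It can be gripped across its 36 mm width.
- weld_mid (a point): middle of the weld bead on the coupon's upper face: 9 mm above the coupon's origin
- nest: inspection nest fixed to the worktop: steel base plate 12 mm high, x = -42 to +60 mm, 76 mm wide, carrying a channel along x for the coupon. Origin: under the channel's centre line, on the worktop; x points into the nest towards its stop, z up. Channel floor at z = 12 mm; two rails to z = 22.5 mm leave it 41 mm wide.
- mouth (a point): open front end of the nest's channel, on its centre line and floor: x = -42, z = 12 mm in the nest frame. The rails flare outwards over the first 12 mm. Once home the coupon sticks out here by about 40 to 54 mm over clear worktop; there it can be gripped across its width and let go.
- keeper (a point): middle of the top of the grey keeper bridge over the channel's inner part (x = 6 to 40 mm, underside z = 22.5 mm, top 27.5 mm, in the nest frame); the coupon's end slides in under it, and it hides the stop. The channel between mouth and keeper is open above.
- post_top (a point): top of the 10 mm round steel post with dark rings, z = 140 mm at x = 47.5, y = 0 in the nest frame, standing on the end block behind the keeper (x = 40 to 55 mm, top z = 31.5 mm)
- stop: brass stop screw through the end block, its knurled knob behind; set differently each time (its nose at x = 20 to 34 mm in the nest frame, z = 16 mm), hidden under the keeper and rigid. Origin: centre of its flat 7.6 mm nose, which the coupon's end meets. Coupon fully home: its centre 58 mm from the nose along the channel.
- pointer: red pointer 20 mm long on a clamp collar on the nest's post, set to the lens's focal height, different each time (75 to 110 mm above the worktop). Fixed. Origin: its tip, at x = 20 mm, y = 0 in the nest frame; it points along the nest's -x, towards the weld.
- loupe: reading lens, 0.13 kg: glass in a bright metal rim (56 mm across, 12 mm high) with a black handle, lying flat on the worktop at the start. Origin: on the worktop under the lens's centre (underside of the rim); z up, square to the lens; the handle points along -x: a straight bar 16 mm wide (y), 20 mm high (z = 0 to 20), from x = -40 to -120 mm, to be gripped across y.
- lens_center (a point): centre of the lens, half way up its rim: 6 mm above the loupe's origin along its z
- magnet: red arrow-shaped welding magnet, 74 x 103 x 16 mm, behind the work; origin centre of its underside. Bystander.
- dip_tin: round tin, yellow and blue with a white lid, 70 mm across, 52 mm high; origin centre of its underside. Bystander.
- nozzle: standing copper gas nozzle, 27 mm across, 58 mm high; origin centre of its underside. Bystander.

How it is judged:
By the outcome, as a careful person would: the job done as asked, in the order asked, and still so for the second after the job is handed in, while the arm keeps its last pose, push and grip.
It also fails if it takes over 48 s, if anything falls off the work surface, if the arm or the gripper's body presses on something with over 40 N, if the wrist force passes 120 N, or if a joint passes its speed limit or range.

## Working session

There is one attempt and no reset: what is moved stays moved. The work goes in short steps, Python scripts to look and compute and a tool call to move; the robot and the scene stay as the last step left them, time stands still between calls to the robot, and variables do not carry over. Pictures are saved under pics/ and viewed, at most 10 in all, crops included, and the job is handed in when it is done.

Besides the shell and the picture viewer there is one more tool, called after "Emit:" by a JSON object that holds its "method" and its "body". carry_out: Moves the arm, as the interface text tells. Shifts and turns lie within -1 to 1; 1 stands for 0.25 m of shift or 90 degrees of turn. Its arguments: {"type":"object","properties":{"rows":{"type":"array","items":{"type":"array"}}},"required":["rows"]}

```bash
mkdir -p pics; ls
python3 - <<'E'
from cell import env,camera,camera_model
import cv2,numpy as np
s=env.get_state();print({k:np.round(v,3).tolist() for k,v in s.items()})
for n in("side","top"):
    p,d=camera(n);cv2.imwrite(f"pics/{n}0.png",p[...,::-1]);np.save(f"pics/{n}0d.npy",d)
    m=camera_model(n);print(n,m)
E
```

```text
pics
{'t': 0.0, 'q': [-1.279, 0.6, -0.003, 1.6, 0.002, 0.943, -0.08], 'joint_vel': [0.0, 0.002, -0.0, -0.0, 0.0, -0.001, 0.0], 'joint_efforts': [-0.002, -76.505, 1.496, -25.235, -0.053, 0.017, 0.0], 'tcp_pos': [0.261, 0.676, 0.18], 'ee_rot': [0.183, 0.983, -0.001, -0.0], 'force': [-0.005, -0.063, -0.338], 'torque': [0.033, 0.035, 0.024], 'grasp_force': 0.0, 'gripper_width': 0.093}
side {'K': array([[443.03027338,   0.        , 320.12907777],
       [  0.        , 443.03027338, 243.60764631],
       [  0.        ,   0.        ,   1.        ]]), 'dist_coeffs': array([-0.09273398,  0.        ,  0.        ,  0.        ,  0.        ]), 'rvec': array([ 1.97227683, -0.06826753,  0.07800457]), 'tvec': array([-0.54740052,  0.17892105,  0.70516411])}
top {'K': array([[443.64858602,   0.        , 321.87261789],
       [  0.        , 443.64858602, 233.24992799],
       [  0.        ,   0.        ,   1.        ]]), 'dist_coeffs': array([-0.0878124,  0.       ,  0.       ,  0.       ,  0.       ]), 'rvec': array([ 2.13441758, -2.07957816,  0.21901146]), 'tvec': array([0.1109199 , 0.59663108, 0.83562367])}
```

View pics/side0.png

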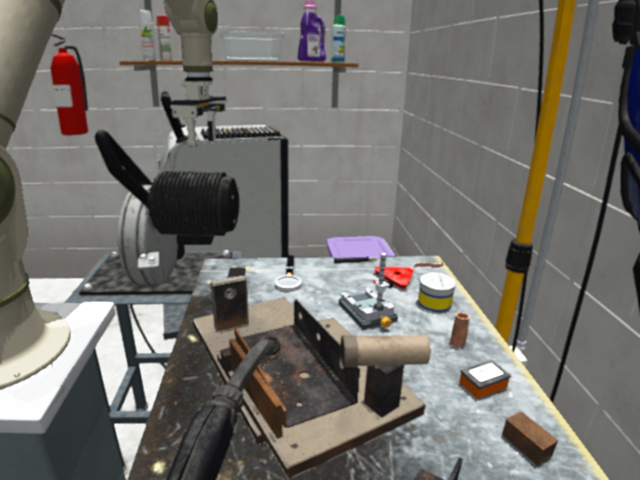

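View pics/top0.png

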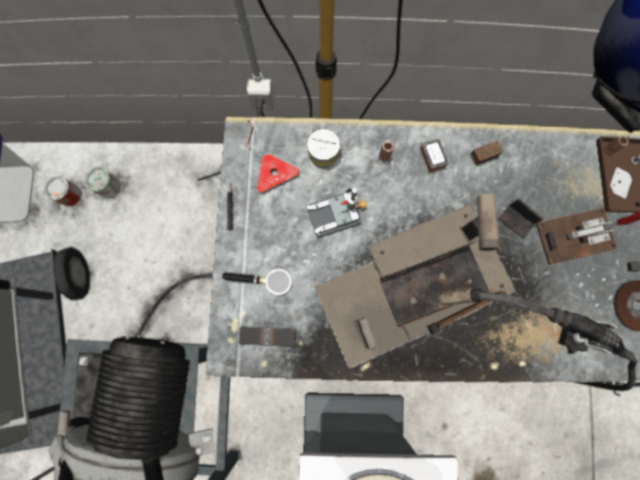

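```bash
cat > h.py <<'E'
import cv2,numpy as np
from cell import env,camera,camera_model
def cam(n):
    m=camera_model(n);R=cv2.Rodrigues(m["rvec"])[0];return m,R,-R.T@m["tvec"]
def ray(n,px):
    m,R,c=cam(n);u=cv2.undistortPoints(np.array(px,float).reshape(-1,1,2),m["K"],m["dist_coeffs"])[:,0]
    return c,np.c_[u,np.ones(len(u))]@R
def toplane(n,px,z):
    c,d=ray(n,px);return c+d*((z-c[2])/d[:,2])[:,None]
def proj(n,P):
    m=camera_model(n);return cv2.projectPoints(np.array(P,float).reshape(-1,3),m["rvec"],m["tvec"],m["K"],m["dist_coeffs"])[0][:,0]
def tri(p1,p2):
    # point from top px p1 and side px p2, and the miss distance
    c1,d1=ray("top",p1);c2,d2=ray("side",p2);d1,d2=d1[0]/np.linalg.norm(d1),d2[0]/np.linalg.norm(d2)
    t=np.linalg.lstsq(np.c_[d1,-d2],c2-c1,rcond=None)[0];a,b=c1+t[0]*d1,c2+t[1]*d2
    return (a+b)/2,np.linalg.norm(a-b)
E
python3 - <<'E'
from h import *
t=cv2.imread("pics/top0.png");s=cv2.imread("pics/side0.png")
a=cv2.resize(t[180:360,215:395],None,fx=4.4,fy=3.3,interpolation=cv2.INTER_CUBIC) if 0 else cv2.resize(t[175:355,215:395],(600,600),interpolation=cv2.INTER_CUBIC)
b=cv2.resize(s[240:350,255:415],(800,550),interpolation=cv2.INTER_CUBIC)
cv2.imwrite("pics/ct.png",a);cv2.imwrite("pics/cs.png",b)
print(cam("top")[2],cam("side")[2])
for n,p,z in(("top",(268,337),.008),("top",(278,281),.012),("top",(335,215),.02),("side",(288,283),.012)):print(toplane(n,[p],z))
E
```

```text
[0.40419077 0.11936135 0.94282632] [ 0.48624575 -0.6222396   0.45309983]
[[0.38360583 0.23229689 0.008     ]]
[[0.49966116 0.21631488 0.012     ]]
[[0.64375272 0.09963378 0.02      ]]
[[0.49865417 0.20244851 0.012     ]]
```

View pics/ct.png

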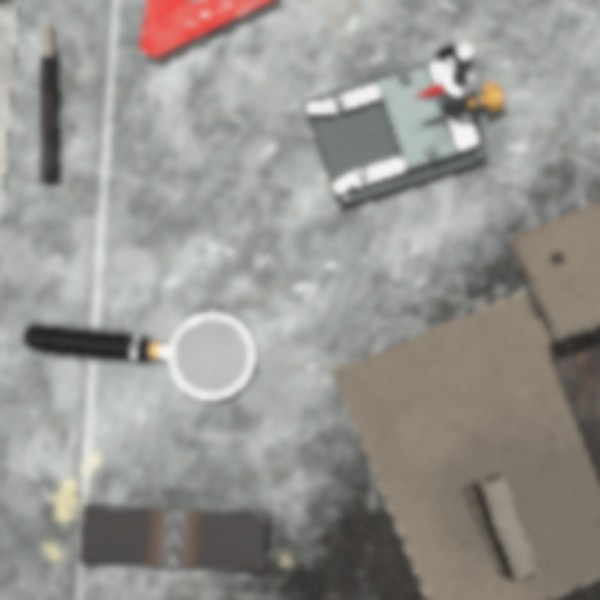

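View pics/cs.png

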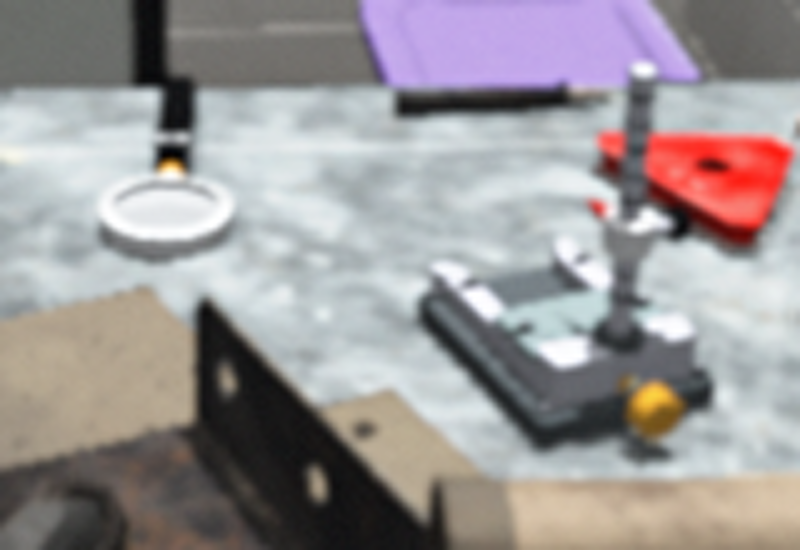

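Run:
```python
from h import *
t=cv2.imread("pics/top0.png");s=cv2.imread("pics/side0.png")
a=cv2.resize(t[183:243,300:375],(800,640)[:2],interpolation=cv2.INTER_CUBIC)[:600]
a=cv2.resize(t[184:240,302:374],(771,600),interpolation=cv2.INTER_CUBIC)
b=cv2.resize(s[250:332,335:403],(498,600),interpolation=cv2.INTER_CUBIC)
cv2.imwrite("pics/nt.png",a);cv2.imwrite("pics/ns.png",b)
hsv=cv2.cvtColor(t,cv2.COLOR_BGR2HSV)
# coupon: dark pixels in its window; loupe rim: bright; handle: dark
def comp(mask,roi):
    m=np.zeros_like(mask);x0,y0,x1,y1=roi;m[y0:y1,x0:x1]=mask[y0:y1,x0:x1]
    c=max(cv2.findContours(m,0,1)[0],key=cv2.contourArea);return c
g=hsv[...,2]
c=comp((g<105).astype(np.uint8),(232,322,304,352));r=cv2.minAreaRect(c);print("coupon",r)
P=toplane("top",cv2.boxPoints(r),.008);print(P.round(4).tolist(),np.linalg.norm(P-np.roll(P,1,0),axis=1),P.mean(0))
c=comp((g>205).astype(np.uint8),(258,262,300,300));e=cv2.fitEllipse(cv2.convexHull(c));print("rim",e,toplane("top",[e[0]],.012))
c=comp((g<60).astype(np.uint8),(215,265,262,292));r=cv2.minAreaRect(c);P=toplane("top",cv2.boxPoints(r),.02);print("handle",P.round(4).tolist(),P.mean(0))
gs=cv2.cvtColor(s,cv2.COLOR_BGR2HSV)
c=comp((gs[...,2]>205).astype(np.uint8),(272,270,304,294));e=cv2.fitEllipse(cv2.convexHull(c));print("rim side",e,toplane("side",[e[0]],.010))
```

```text
coupon ((288.0, 339.5), (23.0, 30.0), 90.0)
[[0.4022, 0.2228, 0.008], [0.404, 0.1606, 0.008], [0.3575, 0.1591, 0.008], [0.3557, 0.2207, 0.008]] [0.04661863 0.06218143 0.04656318 0.06165208] [0.37986197 0.19079049 0.008     ]
rim ((275.9342956542969, 281.3395690917969), (25.29660987854004, 31.255088806152344), 86.1739501953125) [[0.49882514 0.22063125 0.012     ]]
handle [[0.4998, 0.3302, 0.02], [0.5128, 0.3296, 0.02], [0.5079, 0.2693, 0.02], [0.495, 0.27, 0.02]] [0.5038739  0.29976441 0.02      ]
rim side ((286.7962341308594, 276.31182861328125), (22.50752067565918, 37.47922134399414), 86.81007385253906) [[0.49666476 0.23701345 0.01      ]]
```

View pics/nt.png

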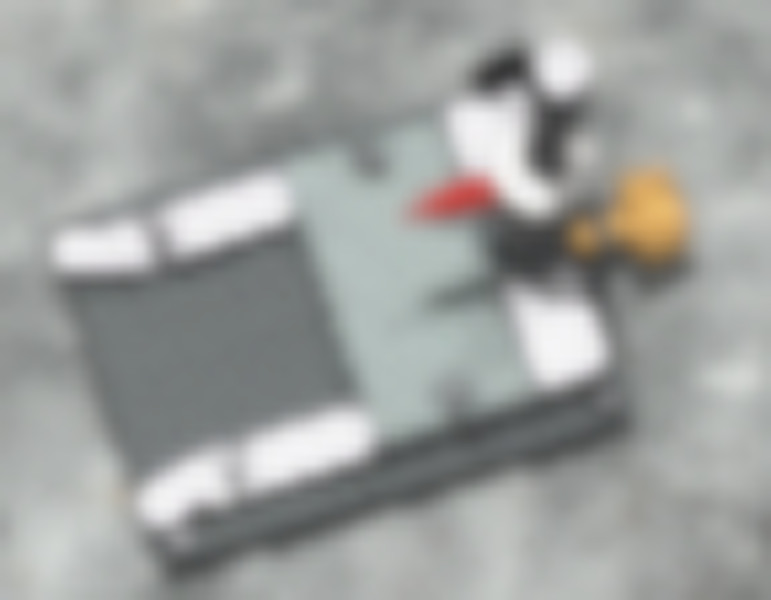

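View pics/ns.png

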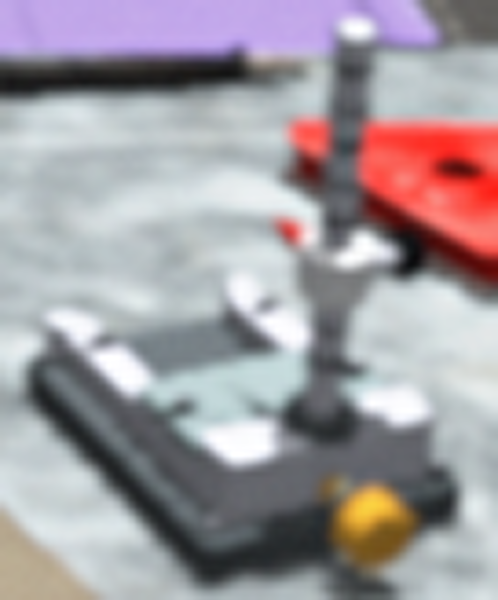

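```bash
cat >> h.py <<'E'
def back(n,px,d):
    m,R,c=cam(n);_,r=ray(n,px);return c+r*np.array(d).reshape(-1,1)
E
python3 - <<'E'
from h import *
t=cv2.imread("pics/top0.png");s=cv2.imread("pics/side0.png")
dt=np.load("pics/top0d.npy");ds=np.load("pics/side0d.npy")
def pz(n,d,x,y):
    return back(n,[(x,y)],[d[int(round(y)),int(round(x))]])[0].round(4)
print("table top",pz("top",dt,300,250),pz("top",dt,250,310),"coupon",pz("top",dt,267,330),pz("top",dt,255,336),"keeper",pz("top",dt,337,208),"floor",pz("top",dt,320,218),"rim")
print("table side",pz("side",ds,320,290),pz("side",ds,270,295),"keeper",pz("side",ds,366,305))
U=lambda x,y:((x+.5)/10.71-.5+302,(y+.5)/10.71-.5+184)
V=lambda x,y:((x+.5)/7.32-.5+335,(y+.5)/7.32-.5+250)
C=lambda x,y:((x+.5)/3.333-.5+215,(y+.5)/3.333-.5+175)
D=lambda x,y:((x+.5)/5-.5+255,(y+.5)/5-.5+240)
print("posttop",tri(U(563,66),V(355,30)),"ptr",tri(U(408,213),V(279,226)),"rim",tri(C(211,356),D(166,206)))
co=toplane("top",[C(85,507),C(269,513),C(266,571),C(83,565)],.008);print("coupon",co,co.mean(0),np.linalg.norm(co-np.roll(co,1,0),axis=1))
k=8;big=cv2.resize(t[184:240,302:374],None,fx=k,fy=k,interpolation=cv2.INTER_CUBIC)
h=cv2.cvtColor(big,cv2.COLOR_BGR2HSV);m=((h[...,2]>195)&(h[...,1]<25)).astype(np.uint8)
m=cv2.morphologyEx(m,cv2.MORPH_CLOSE,np.ones((19,19)))
for c in cv2.findContours(m,0,1)[0]:
    if cv2.contourArea(c)<800:continue
    r=cv2.minAreaRect(c);P=toplane("top",(cv2.boxPoints(r)+.5)/k-.5+[302,184],.0225)
    e=P-np.roll(P,1,0);print(np.array(r[0])*10.71/8,P.mean(0),np.linalg.norm(e,axis=1),np.degrees(np.arctan2(e[:,1],e[:,0])))
# keeper front edge, top edge z=.0275 ; base-plate corners
print("keeper front",toplane("top",[U(300,180),U(368,432)],.0275))
print("mouth outer rail corners",toplane("top",[U(50,240),U(140,510)],.0225))
E
```

```text
table top [0.5688 0.173  0.0016] [ 0.4381  0.2743 -0.0021] coupon [0.3978 0.2352 0.007 ] [0.3848 0.2594 0.0074] keeper [0.6568 0.0959 0.0294] floor [0.6385 0.1318 0.0113] rim
table side [ 0.5654  0.1912 -0.    ] [ 0.4612  0.1769 -0.0015] keeper [0.6422 0.0835 0.0257]
posttop (array([0.66266122, 0.06698524, 0.13863982]), np.float64(0.0014535871501562857)) ptr (array([0.65379384, 0.09186114, 0.07315332]), np.float64(0.0013686359490803705)) rim (array([0.49869341, 0.21658277, 0.00977977]), np.float64(0.00044106679370237227))
coupon [[0.40258233 0.2912791  0.008     ]
 [0.40244647 0.17639805 0.008     ]
 [0.36712902 0.1769661  0.008     ]
 [0.36715098 0.29048679 0.008     ]] [0.3848272  0.23378251 0.008     ] [0.0354402  0.11488113 0.03532202 0.1135207 ]
[ 63.84998534 529.86955284] [0.60213258 0.15718365 0.0225    ] [0.01389552 0.02962766 0.01397454 0.02957424] [  59.82945831  -28.85989597 -120.38260855  150.98952912]
[255.90920403 463.13518593] [0.61666352 0.11943737 0.0225    ] [0.01029607 0.0501369  0.01033667 0.05002559] [  20.46359828  -68.84598    -160.15083174  111.10973319]
[741.
[... 311 characters left out ...]
08  102.55794325]
[176.56532621 226.13100471] [0.66512937 0.13658685 0.0225    ] [0.0105928  0.05062591 0.01062782 0.05050468] [  17.15874857  -72.15749878 -163.49271204  107.80518911]
[495.91249901 156.51269543] [0.68138934 0.07264301 0.0225    ] [0.02626895 0.01545791 0.02630797 0.01536761] [  19.69328454  -68.2823204  -160.50061025  111.58458798]
[563.2790625  60.5784375] [0.70198476 0.0592416  0.0225    ] [0.01168002 0.01131087 0.01170439 0.01128806] [  44.77690554  -42.61413292 -135.32959776  137.26739322]
keeper front [[0.67395051 0.11210975 0.0275    ]
 [0.62241551 0.09748463 0.0275    ]]
mouth outer rail corners [[0.66160564 0.16199684 0.0225    ]
 [0.6065461  0.14226283 0.0225    ]]
```

```bash
cat >> h.py <<'E'
from scipy.spatial.transform import Rotation as Ro
def rows(wps,start=None):
    """wps: (x,y,z,yaw of tool x in deg,n rows); tool down; prints shift/turn per row in tool axes and units"""
    s=env.get_state();R=Ro.from_quat(s["ee_rot"]).as_matrix()
    p,a=(s["tcp_pos"],np.degrees(np.arctan2(R[1,0],R[0,0]))) if start is None else (np.array(start[:3]),start[3])
    print("from",np.round(p,4),round(a,2),"tilt z",R[:,2].round(4))
    for x,y,z,b,n in wps:
        q=np.array([x,y,z]);d=(q-p)/n;db=((b-a+180)%360-180)/n
        for i in range(n):
            c,sn=np.cos(np.radians(a)),np.sin(np.radians(a))
            u=np.array([c*d[0]+sn*d[1],sn*d[0]-c*d[1],-d[2]])/.25
            print(u.round(3).tolist(),[0,0,round(-db/90,4)]);a+=db
        p=q
E
python3 - <<'E'
from h import *
rows([(.45,.5,.18,124.5,5),(.385,.264,.10,90,5)])
print(tri((140,375),(200,205)),toplane("top",[(165,340)],.2))
E
```

```text
from [0.2612 0.6758 0.1801] 158.87 tilt z [-3.0e-04 -1.3e-03 -1.0e+00]
[-0.192, -0.077, 0.0] [0, 0, np.float64(0.0764)]
[-0.199, -0.053, 0.0] [0, 0, np.float64(0.0764)]
[-0.204, -0.029, 0.0] [0, 0, np.float64(0.0764)]
[-0.206, -0.004, 0.0] [0, 0, np.float64(0.0764)]
[-0.205, 0.02, 0.0] [0, 0, np.float64(0.0764)]
[-0.126, -0.15, 0.064] [0, 0, np.float64(0.0767)]
[-0.143, -0.134, 0.064] [0, 0, np.float64(0.0767)]
[-0.158, -0.115, 0.064] [0, 0, np.float64(0.0767)]
[-0.171, -0.096, 0.064] [0, 0, np.float64(0.0767)]
[-0.181, -0.074, 0.064] [0, 0, np.float64(0.0767)]
(array([0.29492199, 0.45467877, 0.1030242 ]), np.float64(0.024884407127450495)) [[0.37673298 0.38023734 0.2       ]]
```

Run:
```python
from h import *
d=np.load("pics/top0d.npy");u,v=np.meshgrid(np.arange(20,235,6),np.arange(280,475,6));px=np.c_[u.ravel(),v.ravel()]
D=d[px[:,1],px[:,0]];P=back("top",px,D)[D>0];P=P[(P[:,2]>-.05)]
H={}
for x,y,z in P:
    k=(round(x/.05)*5,round(y/.05)*5);H[k]=max(H.get(k,-9),round(z*100))
for x in range(50,-10,-5):print(x,[H.get((x,y),'..') for y in range(70,15,-5)])
print("cols y",list(range(70,15,-5)))
```

```text
50 ['..', '..', '..', '..', '..', '..', '..', 0, 1, '..', '..']
45 ['..', '..', '..', '..', '..', '..', '..', 0, 0, '..', '..']
40 ['..', '..', '..', '..', '..', '..', '..', 0, 0, '..', '..']
35 ['..', '..', '..', '..', 18, 19, 18, 14, 0, '..', '..']
30 ['..', '..', '..', '..', 18, 19, 18, 14, 0, '..', '..']
25 ['..', '..', '..', '..', 18, 19, 18, 13, '..', '..', '..']
20 [-5, '..', 10, 12, 19, 19, 17, 1, '..', '..', '..']
15 [-2, '..', 13, 14, 14, 14, 17, 5, '..', '..', '..']
10 [-3, 0, '..', '..', '..', '..', '..', 4, '..', '..', '..']
5 [-5, '..', '..', '..', '..', '..', '..', '..', '..', '..', '..']
0 ['..', '..', '..', '..', '..', '..', '..', '..', '..', '..', '..']
-5 ['..', '..', '..', '..', '..', '..', '..', '..', '..', '..', '..']
cols y [70, 65, 60, 55, 50, 45, 40, 35, 30, 25, 20]
```

Run:
```python
from h import *
rows([(.5,.6,.24,130,5),(.52,.35,.2,100,5),(.5,.264,.15,90,3),(.385,.264,.06,90,4)])
```

```text
from [0.2612 0.6758 0.1801] 158.87 tilt z [-3.0e-04 -1.3e-03 -1.0e+00]
[-0.2, 0.012, -0.048] [0, 0, np.float64(0.0642)]
[-0.198, 0.032, -0.048] [0, 0, np.float64(0.0642)]
[-0.194, 0.052, -0.048] [0, 0, np.float64(0.0642)]
[-0.187, 0.071, -0.048] [0, 0, np.float64(0.0642)]
[-0.179, 0.09, -0.048] [0, 0, np.float64(0.0642)]
[-0.163, -0.116, 0.032] [0, 0, np.float64(0.0667)]
[-0.175, -0.099, 0.032] [0, 0, np.float64(0.0667)]
[-0.184, -0.08, 0.032] [0, 0, np.float64(0.0667)]
[-0.191, -0.06, 0.032] [0, 0, np.float64(0.0667)]
[-0.197, -0.04, 0.032] [0, 0, np.float64(0.0667)]
[-0.108, -0.046, 0.067] [0, 0, np.float64(0.037)]
[-0.111, -0.04, 0.067] [0, 0, np.float64(0.037)]
[-0.113, -0.033, 0.067] [0, 0, np.float64(0.037)]
[0.0, -0.115, 0.09] [0, 0, np.float64(0.0)]
[0.0, -0.115, 0.09] [0, 0, np.float64(0.0)]
[0.0, -0.115, 0.09] [0, 0, np.float64(0.0)]
[0.0, -0.115, 0.09] [0, 0, np.float64(0.0)]
```

Emit:
{"method": "carry_out", "body": {"rows": [[1,[-0.2,0.012,-0.048],[0,0,0.064]],[1,[-0.198,0.032,-0.048],[0,0,0.064]],[1,[-0.194,0.052,-0.048],[0,0,0.064]],[1,[-0.187,0.071,-0.048],[0,0,0.064]],[1,[-0.179,0.09,-0.048],[0,0,0.064]],[1,[-0.163,-0.116,0.032],[0,0,0.067]],[1,[-0.175,-0.099,0.032],[0,0,0.067]],[1,[-0.184,-0.08,0.032],[0,0,0.067]],[1,[-0.191,-0.06,0.032],[0,0,0.067]],[1,[-0.197,-0.04,0.032],[0,0,0.067]]]}}

```text
t: 1.35
tcp_pos: [0.5198, 0.3487, 0.2004]
ee_rot: [0.645, 0.765, -0.0, 0.0]
force: [0.9, -0.2, 1.2]
gripper_width: 0.093
grasp_force: 0.0
```

Run:
```python
from h import *
rows([(.5,.264,.15,90,3),(.385,.264,.06,90,4)])
```

```text
from [0.5198 0.3487 0.2004] 99.73 tilt z [-2.e-04 -3.e-04 -1.e+00]
[-0.107, -0.045, 0.067] [0, 0, np.float64(0.036)]
[-0.109, -0.039, 0.067] [0, 0, np.float64(0.036)]
[-0.111, -0.033, 0.067] [0, 0, np.float64(0.036)]
[0.0, -0.115, 0.09] [0, 0, np.float64(-0.0)]
[0.0, -0.115, 0.09] [0, 0, np.float64(-0.0)]
[0.0, -0.115, 0.09] [0, 0, np.float64(-0.0)]
[0.0, -0.115, 0.09] [0, 0, np.float64(-0.0)]
```

Emit:
{"method": "carry_out", "body": {"rows": [[1,[-0.107,-0.045,0.067],[0,0,0.036]],[1,[-0.109,-0.039,0.067],[0,0,0.036]],[1,[-0.111,-0.033,0.067],[0,0,0.036]],[1,[0,-0.115,0.09],[0,0,0]],[1,[0,-0.115,0.09],[0,0,0]],[1,[0,-0.115,0.09],[0,0,0]],[1,[0,-0.115,0.09],[0,0,0]],[1,[0,0,0],[0,0,0]]]}}

```text
t: 2.35
tcp_pos: [0.3826, 0.2645, 0.0593]
ee_rot: [0.705, 0.709, -0.002, -0.0]
force: [0.6, 0.4, 0.4]
gripper_width: 0.0931
grasp_force: 0.0
```

Run:
```python
from h import *
rows([(.385,.264,.002,90,3)])
p,d=camera("top");cv2.imwrite("pics/t1.png",cv2.resize(p[300:380,205:325,::-1],(780,520),interpolation=cv2.INTER_CUBIC))
```

```text
from [0.3826 0.2645 0.0593] 90.31 tilt z [-0.0037 -0.0024 -1.    ]
[-0.001, 0.003, 0.076] [0, 0, np.float64(0.0011)]
[-0.001, 0.003, 0.076] [0, 0, np.float64(0.0011)]
[-0.001, 0.003, 0.076] [0, 0, np.float64(0.0011)]
```

View pics/t1.png

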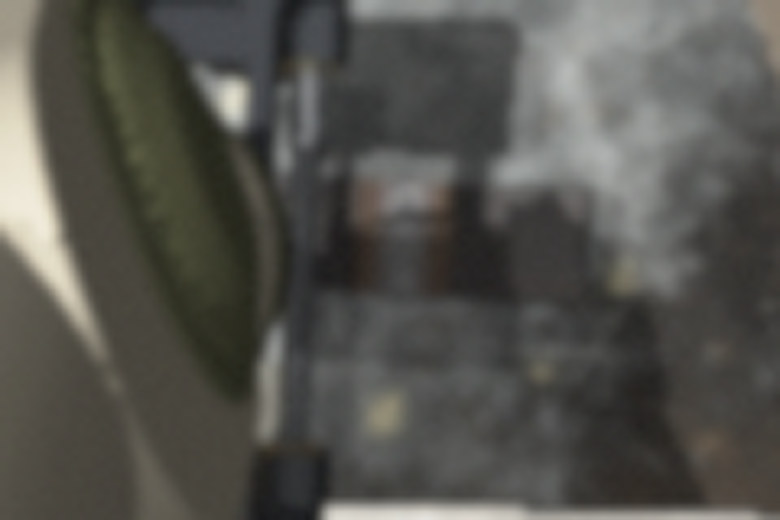

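Emit:
{"method": "carry_out", "body": {"rows": [[1,[0,0.003,0.076],[0,0,0.001]],[1,[0,0.003,0.076],[0,0,0.001]],[1,[0,0.003,0.074],[0,0,0.001]],[0,[0,0,0],[0,0,0]],[0,[0,0,0],[0,0,0]],[0,[0,0,0],[0,0,0]],[0,[0,0,0],[0,0,0]],[0,[0,0,0],[0,0,0]]]}}

```text
t: 3.4
tcp_pos: [0.3878, 0.2655, 0.0044]
ee_rot: [0.707, 0.707, 0.0, 0.0]
force: [-0.3, 0.2, 0.1]
gripper_width: 0.0476
grasp_force: 0.0
```

Emit:
{"method": "carry_out", "body": {"rows": [[0.5,[0,-0.01,0.01],[0,0,0]],[0.5,[0,0,0],[0,0,0]],[0,[0,0,0],[0,0,0]],[0,[0,0,0],[0,0,0]],[0,[0,0,0],[0,0,0]],[0,[0,0,0],[0,0,0]]]}}

```text
t: 4.15
tcp_pos: [0.3852, 0.2653, 0.0016]
ee_rot: [0.708, 0.707, 0.0, 0.0]
force: [0.3, 0.5, -0.3]
gripper_width: 0.0112
grasp_force: 0.0
```

Run:
```python
from h import *
s=env.get_state();print(s["tcp_pos"],s["gripper_width"],s["grasp_force"],s["t"])
p,d=camera("top");q,e=camera("side")
A=cv2.resize(p[290:380,205:325,::-1],(800,600),interpolation=cv2.INTER_CUBIC)
x,y=proj("side",[.385,.25,.02])[0].astype(int);print(x,y)
B=cv2.resize(q[y-40:y+40,x-50:x+70,::-1],(800,600),interpolation=cv2.INTER_CUBIC)
cv2.imwrite("pics/t2.png",np.vstack([A,B])[:, :].copy() if 0 else cv2.resize(np.hstack([A,B]),(800,300)))
```

```text
[0.38519374 0.26533955 0.00158671] 0.011150401249871676 0.0 4.15
235 270
```

View pics/t2.png

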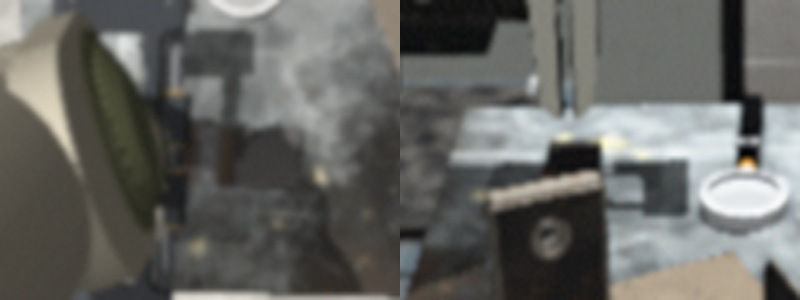

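Run:
```python
from h import *
print(proj("side",[[.385,.265,.0016],[.385,.265,.02],[.385,.291,.008],[.367,.177,.008],[.4,.291,.008]]),proj("top",[.385,.265,.0016]))
c,d=ray("side",[(234.5,259.5)]);print(c+d*((.265-c[1])/d[0,1]))
q,e=camera("side");cv2.imwrite("pics/s3.png",cv2.resize(q[235:295,205:285,::-1],(800,600),interpolation=cv2.INTER_CUBIC))
```

```text
[[236.33242319 274.71886703]
 [235.89275746 267.27807003]
 [237.19145041 266.98523345]
 [223.48336247 291.7527057 ]
 [243.83456615 266.88904747]] [[252.76078113 335.75095041]]
[[0.38296085 0.265      0.03896979]]
```

View pics/s3.png

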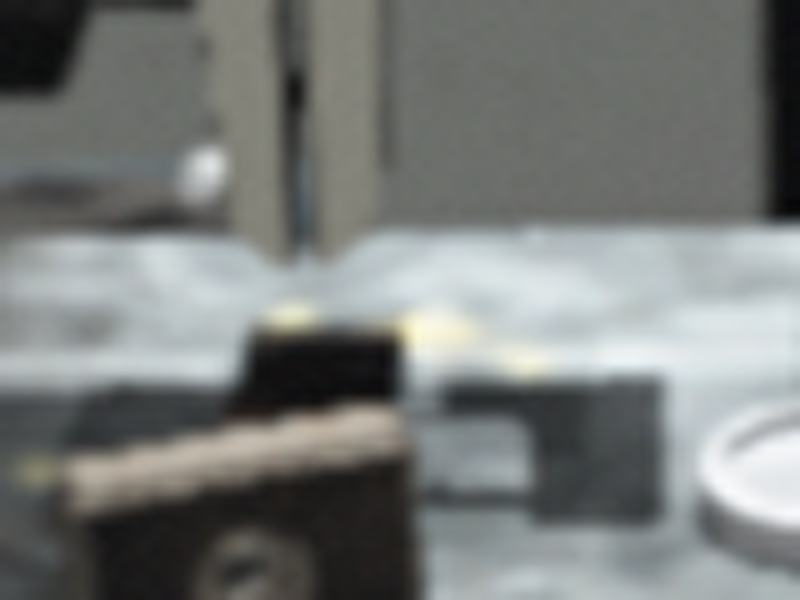

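Run:
```python
from h import *
q,e=camera("side")
for c in[(250,230),(250,150),(340,220),(340,150),(340,50)]:
    px=(205+c[0]/10-.45,235+c[1]/10-.45);d=e[int(round(px[1])),int(round(px[0]))];print(c,d,back("side",[px],[d]))
s=env.get_state();print(s["q"],s["tcp_pos"],s["gripper_width"],s["t"],s["force"],s["joint_efforts"])
```

```text
(250, 230) 0.952316 [[0.37375326 0.25503343 0.04842277]]
(250, 150) 0.9470475 [[0.37459273 0.25690331 0.06646005]]
(340, 220) 0.9542119 [[0.39307588 0.25598107 0.05008034]]
(340, 150) 0.94857764 [[0.39381424 0.25668354 0.06629543]]
(340, 50) 0.9379784 [[0.39509883 0.25518024 0.09015886]]
[-0.81194784  0.62237516  0.12601535  2.32495951 -0.35724936  0.21093929
 -0.36060452] [0.38521433 0.26535253 0.0015839 ] 0.0007106801950586353 4.35 [-0.10749258  0.23966982  0.30729744] [ 1.44011094e-03 -5.85434747e+01  3.25577170e+00 -6.15769699e+00
 -1.34276142e-02 -1.26738890e-02 -1.06624220e-04]
```

Emit:
{"method": "carry_out", "body": {"rows": [[0.7,[0,0,0.02],[0,0,0]],[0.7,[0,0,0.02],[0,0,0]],[0.7,[0,0,0.02],[0,0,0]],[0.7,[0,0,0.02],[0,0,0]],[0.7,[0,0,0],[0,0,0]],[0.7,[0,0,0],[0,0,0]],[0.7,[0,0,0],[0,0,0]],[0.7,[0,0,0],[0,0,0]]]}}

```text
t: 5.35
tcp_pos: [0.3852, 0.2654, -0.0183]
ee_rot: [0.708, 0.707, 0.0, 0.0]
force: [1.8, 0.1, 0.3]
gripper_width: 0.0649
grasp_force: 0.0
```

Run:
```python
from h import *
q,e=camera("side");s=env.get_state();print(s["tcp_pos"],s["gripper_width"],s["t"])
# all 3D points with y in finger band, z>0.006
v,u=np.mgrid[235:285,200:275];px=np.c_[u.ravel(),v.ravel()];P=back("side",px,e[v,u].ravel())
ok=(abs(P[:,1]-.262)<.012)&(P[:,2]>.012)&(P[:,0]>.33)&(P[:,0]<.44);P=P[ok]
for lo,hi in((.33,.385),(.385,.44)):
    f=P[(P[:,0]>lo)&(P[:,0]<hi)];print(len(f),f.min(0) if len(f) else 0, np.median(f[:,0]),sorted(f[:,2].round(4))[:6])
```

```text
[ 0.38525046  0.26541002 -0.01828054] 0.06479698227460853 5.4
285 [0.33374895 0.2523166  0.01921357] 0.34533063634807465 [np.float64(0.0192), np.float64(0.02), np.float64(0.0201), np.float64(0.0205), np.float64(0.0217), np.float64(0.0222)]
244 [0.41770966 0.25227096 0.01763515] 0.42576990041287954 [np.float64(0.0176), np.float64(0.019), np.float64(0.02), np.float64(0.0217), np.float64(0.0218), np.float64(0.022)]
```

Emit:
{"method": "carry_out", "body": {"rows": [[0.7,[0,0,0.016],[0,0,0]],[0.7,[0,0,0.016],[0,0,0]],[0.7,[0,0,0.016],[0,0,0]],[0.7,[0,0,0],[0,0,0]]]}}

```text
t: 5.9
tcp_pos: [0.385, 0.2651, -0.0308]
ee_rot: [0.708, 0.707, -0.0, -0.0]
force: [0.2, -0.3, 0.3]
gripper_width: 0.065
grasp_force: 0.0
```

Emit:
{"method": "carry_out", "body": {"rows": [[0.7,[0,0,0.006],[0,0,0]],[0.7,[0,0,0],[0,0,0]]]}}

```text
t: 6.15
tcp_pos: [0.3852, 0.2653, -0.032]
ee_rot: [0.708, 0.707, -0.0, 0.0]
force: [0.9, -0.1, -0.4]
gripper_width: 0.065
grasp_force: 0.0
```

Emit:
{"method": "carry_out", "body": {"rows": [[0.7,[0,0,0.006],[0,0,0]],[0.7,[0,0,0],[0,0,0]]]}}

```text
t: 6.4
tcp_pos: [0.3852, 0.2653, -0.0335]
ee_rot: [0.708, 0.707, -0.0, 0.0]
force: [0.1, 0.1, 0.3]
gripper_width: 0.0646
grasp_force: 0.0
```

Emit:
{"method": "carry_out", "body": {"rows": [[0.7,[0,0,0.004],[0,0,0]],[0,[0,0,0],[0,0,0]],[0,[0,0,0],[0,0,0]],[0,[0,0,0],[0,0,0]],[0,[0,0,0],[0,0,0]],[0,[0,0,0],[0,0,0]]]}}

```text
t: 7.15
tcp_pos: [0.3852, 0.2653, -0.0344]
ee_rot: [0.708, 0.707, -0.0, 0.0]
force: [-0.2, 0.7, 0.3]
gripper_width: 0.0354
grasp_force: 30.0
```

Run:
```python
from h import *
rows([(.387,.266,.02,90.0,2),(.5988,.2463,.02,109.6,6),(.5988,.2463,-.0144,109.6,2)])
```

```text
from [ 0.3852  0.2653 -0.0344] 89.93 tilt z [ 0. -0. -1.]
[0.001, 0.004, -0.109] [0, 0, np.float64(-0.0004)]
[0.001, 0.004, -0.109] [0, 0, np.float64(-0.0004)]
[-0.013, 0.141, -0.0] [0, 0, np.float64(-0.0363)]
[-0.021, 0.14, -0.0] [0, 0, np.float64(-0.0363)]
[-0.029, 0.139, -0.0] [0, 0, np.float64(-0.0363)]
[-0.037, 0.137, -0.0] [0, 0, np.float64(-0.0363)]
[-0.045, 0.135, -0.0] [0, 0, np.float64(-0.0363)]
[-0.052, 0.132, -0.0] [0, 0, np.float64(-0.0363)]
[0.0, 0.0, 0.069] [0, 0, np.float64(-0.0)]
[0.0, 0.0, 0.069] [0, 0, np.float64(-0.0)]
```

Emit:
{"method": "carry_out", "body": {"rows": [[0,[0,0,-0.06],[0,0,0]],[0,[0,0.004,-0.1],[0,0,0]],[0,[0,0.004,-0.058],[0,0,0]],[0,[-0.013,0.141,0],[0,0,-0.036]],[0,[-0.021,0.14,0],[0,0,-0.036]],[0,[-0.029,0.139,0],[0,0,-0.036]],[0,[-0.037,0.137,0],[0,0,-0.037]],[0,[-0.045,0.135,0],[0,0,-0.037]],[0,[-0.052,0.132,0],[0,0,-0.037]],[0,[0,0,0],[0,0,0]]]}}

```text
t: 8.4
tcp_pos: [0.6018, 0.2441, 0.0209]
ee_rot: [0.577, 0.817, 0.001, 0.001]
force: [-0.6, -0.3, -3.7]
gripper_width: 0.0354
grasp_force: 30.0
```

Emit:
{"method": "carry_out", "body": {"rows": [[0,[0,0,0.06],[0,0,0]],[0,[0,0,0.05],[0,0,0]],[0,[0,0,0.028],[0,0,0]],[0,[0,0,0],[0,0,0]],[0,[0,0,0],[0,0,0]]]}}

```text
t: 9.02
tcp_pos: [0.5991, 0.2455, -0.0143]
ee_rot: [0.576, 0.817, 0.0, 0.0]
force: [0.1, 0.1, -2.8]
gripper_width: 0.0355
grasp_force: 30.0
```

Run:
```python
from h import *
s=env.get_state();print(s["tcp_pos"],s["gripper_width"],s["grasp_force"],s["t"])
p,d=camera("top");q,e=camera("side");cv2.imwrite("pics/t4.png",p[...,::-1]);cv2.imwrite("pics/s4.png",q[...,::-1]);np.save("pics/t4d.npy",d);np.save("pics/s4d.npy",e)
ux=np.array([.3355,-.9421]);uy=np.array([.9421,.3355]);o=np.array([.6469,.1111])
for n,D in(("top",d),("side",e)):
    v,u=np.mgrid[170:330,240:400];px=np.c_[u.ravel(),v.ravel()];P=back(n,px,D[v,u].ravel());N=np.c_[(P[:,:2]-o)@ux,(P[:,:2]-o)@uy,P[:,2]]*1000
    for a in range(-190,10,10):
        m=(N[:,0]>=a)&(N[:,0]<a+10)&(abs(N[:,1])<45)&(N[:,2]>17)&(N[:,2]<60);
        if m.any():print(n,a,m.sum(),"z",np.percentile(N[m,2],[10,50,90]).round(1),"y",N[m,1].min().round(1),N[m,1].max().round(1))
A=cv2.resize(p[180:270,255:375,::-1],(400,300),interpolation=cv2.INTER_CUBIC);B=cv2.resize(q[240:330,285:405,::-1],(400,300),interpolation=cv2.INTER_CUBIC)
cv2.imwrite("pics/j4.png",np.hstack([A,B]))
```

```text
[ 0.59910916  0.24550705 -0.01433086] 0.03552573172159992 29.973987936973572 9.025
top -150 1 z [35.2 35.2 35.2] y -31.5 -31.5
top -140 2 z [32.2 32.4 32.5] y -31.5 -30.8
top -120 7 z [25.7 27.2 28.9] y 7.0 18.0
top -110 79 z [24.  26.4 29.1] y -18.3 18.5
top -100 81 z [23.3 26.1 28.1] y -18.6 17.7
top -90 79 z [23.3 25.3 27.6] y -18.5 16.9
top -80 80 z [23.2 25.6 27.6] y -18.2 16.7
top -70 80 z [23.  25.  27.2] y -19.0 17.3
top -60 37 z [22.6 24.5 26.8] y -18.7 16.5
top -50 12 z [17.6 20.5 22.5] y -32.2 30.9
top -40 40 z [19.5 20.9 23.7] y -30.5 30.0
top -30 46 z [18.9 21.5 25. ] y -31.1 30.6
top -20 44 z [19.8 21.5 23.4] y -30.5 30.2
top -10 47 z [18.5 21.3 23.7] y -31.2 29.8
top 0 94 z [21.5 26.1 28.3] y -30.8 30.6
side -170 15 z [27.  27.9 28.7] y -2.4 17.5
side -160 26 z [27.1 28.  32.8] y -31.5 19.4
side -150 80 z [27.2 35.  53.9] y -34.3 19.7
side -140 244 z [27.  42.  56.6] y -34.3 33.8
side -130 37 z [23.5 27.  27.9] y -19.0 16.8
side -120 34 z [22.2 27.7 28.6] y -19.3 16.2
side -110 54 z [25.2 27.3 28.6] y -18.9 17.6
side -100 46 z [25.  26.4 27.6] y -19.1 15.7
side -90 40 z [24.8 26.3 27.2] y -19.9 15.1
side -80 49 z [24.2 25.8 26.9] y -19.9 16.1
side -70 46 z [23.2 25.6 26.6] y -18.6 14.8
side -60 78 z [19.2 23.9 26.1] y -19.7 16.2
side -50 2 z [21.  21.8 22.6] y -26.6 26.1
side -40 33 z [19.1 21.1 22.2] y -31.9 29.6
side -30 30 z [17.8 21.8 24. ] y -31.5 26.4
side -20 36 z [18.5 21.4 23.1] y -32.0 27.1
side -10 31 z [19.4 21.4 22.4] y -32.1 26.8
side 0 26 z [20.  25.9 26.9] y -32.4 13.2
```

Emit:
{"method": "carry_out", "body": {"rows": [[0,[0,0,0.012],[0,0,0]],[0,[-0.03,0,0],[0,0,0]],[0,[-0.03,0,0],[0,0,0]],[0,[-0.03,0,0],[0,0,0]],[0,[-0.03,0,0.004],[0,0,0]],[0,[0,0,0],[0,0,0]]]}}

```text
t: 9.88
tcp_pos: [0.6095, 0.216, -0.0185]
ee_rot: [0.577, 0.817, -0.0, 0.0]
force: [-0.0, 1.8, -2.8]
gripper_width: 0.0352
grasp_force: 30.0
```

```bash
cat > nestview.py <<'E'
from h import *
s=env.get_state();print(s["tcp_pos"],s["force"].round(1),s["gripper_width"],s["t"])
ux=np.array([.3355,-.9421]);uy=np.array([.9421,.3355]);o=np.array([.6469,.1111])
g=s["tcp_pos"][:2]-o;print("grip nest mm",g@ux*1e3,g@uy*1e3)
for n in("top","side"):
    p,D=camera(n);v,u=np.mgrid[170:330,240:400];px=np.c_[u.ravel(),v.ravel()];P=back(n,px,D[v,u].ravel());N=np.c_[(P[:,:2]-o)@ux,(P[:,:2]-o)@uy,P[:,2]]*1000
    for a in range(-140,20,10):
        m=(N[:,0]>=a)&(N[:,0]<a+10)&(abs(N[:,1])<(24 if a<-40 else 16))&(N[:,2]>5)&(N[:,2]<34)
        if m.sum()>3:print(n,a,m.sum(),"z",np.percentile(N[m,2],[10,50,90]).round(1),"y",N[m,1].min().round(1),N[m,1].max().round(1))
E
python3 nestview.py
```

```text
[ 0.60948794  0.21599003 -0.01846678] [-0.   1.8 -2.8] 0.035173685531101256 9.875
grip nest mm -111.36864061114306 -0.055299286801539234
top -70 15 z [19.4 21.  23. ] y -18.3 -7.4
top -60 60 z [18.7 20.7 22.5] y -18.7 16.8
top -50 85 z [16.2 21.3 23. ] y -22.0 23.8
top -40 68 z [19.  21.1 22.7] y -16.0 15.8
top -30 64 z [ 9.5 19.5 22.5] y -15.9 15.7
top -20 64 z [ 9.4 11.2 13.5] y -15.1 15.8
top -10 66 z [ 8.6 11.1 13.3] y -15.0 15.8
top 0 78 z [ 9.8 18.6 28.2] y -15.6 15.1
top 10 66 z [24.4 26.8 28. ] y -15.9 15.5
side -140 14 z [22.3 23.5 24.5] y -1.5 16.2
side -130 25 z [22.7 23.4 24.5] y -5.7 19.7
side -120 38 z [22.4 23.4 32.4] y -10.5 19.5
side -110 78 z [21.7 23.6 31.2] y -23.6 24.0
side -100 46 z [20.7 22.8 24. ] y -19.0 16.6
side -90 34 z [19.  23.2 24.7] y -19.0 16.2
side -80 63 z [20.6 22.7 24.6] y -19.5 16.5
side -70 47 z [20.3 22.1 22.9] y -19.0 17.4
side -60 53 z [19.  21.8 22.7] y -19.6 16.8
side -50 45 z [20.8 21.5 22.7] y -19.7 23.7
side -40 38 z [20.4 21.4 22.3] y -15.9 15.6
side -30 100 z [10.9 17.8 21.7] y -15.8 15.1
side -20 16 z [10.  11.  11.6] y -11.5 14.1
side 0 13 z [26.4 26.7 27.4] y -14.2 13.0
side 10 40 z [25.6 26.6 27.5] y -16.0 14.4
```

Emit:
{"method": "carry_out", "body": {"rows": [[0,[-0.024,0,0.003],[0,0,0]],[0,[-0.024,0,0.003],[0,0,0]],[0,[-0.024,0,0.003],[0,0,0]],[0,[-0.024,0,0.002],[0,0,0]],[0,[0,0,0],[0,0,0]]]}}

```text
t: 10.6
tcp_pos: [0.6175, 0.1936, -0.0211]
ee_rot: [0.577, 0.817, -0.0, 0.0]
force: [-0.4, 0.1, -1.9]
gripper_width: 0.0355
grasp_force: 30.0
```

Emit:
{"method": "carry_out", "body": {"rows": [[0,[-0.016,0,0],[0,0,0]],[0,[-0.016,0,0],[0,0,0]],[0,[-0.016,0,0],[0,0,0]],[0,[0,0,0],[0,0,0]]]}}

```text
t: 11.1
tcp_pos: [0.6215, 0.1826, -0.0211]
ee_rot: [0.576, 0.817, -0.0, 0.0]
force: [-0.6, 0.0, -2.8]
gripper_width: 0.0356
grasp_force: 30.0
```

Emit:
{"method": "carry_out", "body": {"rows": [[0,[-0.01,0,0],[0,0,0]],[0,[-0.01,0,0.002],[0,0,0]],[0,[0,0,0],[0,0,0]]]}}

```text
t: 11.48
tcp_pos: [0.6231, 0.1782, -0.0216]
ee_rot: [0.576, 0.817, -0.0, 0.0]
force: [-0.3, -0.3, -2.1]
gripper_width: 0.0353
grasp_force: 30.0
```

Emit:
{"method": "carry_out", "body": {"rows": [[0,[-0.006,0,0],[0,0,0]],[0,[-0.006,0,0],[0,0,0]],[0,[0,0,0],[0,0,0]]]}}

```text
t: 11.85
tcp_pos: [0.624, 0.1755, -0.0216]
ee_rot: [0.576, 0.817, -0.0, 0.0]
force: [-0.3, 0.9, -2.8]
gripper_width: 0.0356
grasp_force: 30.0
```

Emit:
{"method": "carry_out", "body": {"rows": [[0,[-0.006,0,0],[0,0,0]],[0,[-0.006,0,0],[0,0,0]],[0,[0,0,0],[0,0,0]]]}}

```text
t: 12.22
tcp_pos: [0.625, 0.1726, -0.0216]
ee_rot: [0.576, 0.817, -0.0, 0.0]
force: [0.1, -0.2, -2.1]
gripper_width: 0.0353
grasp_force: 30.0
```

Emit:
{"method": "carry_out", "body": {"rows": [[0,[-0.006,0,0],[0,0,0]],[0,[-0.006,0,0],[0,0,0]],[0,[0,0,0],[0,0,0]]]}}

```text
t: 12.6
tcp_pos: [0.6252, 0.172, -0.0217]
ee_rot: [0.576, 0.818, 0.0, -0.001]
force: [-1.8, 4.9, -2.1]
gripper_width: 0.0351
grasp_force: 30.0
```

Emit:
{"method": "carry_out", "body": {"rows": [[0,[-0.008,0,0],[0,0,0]],[0,[0,0,0],[0,0,0]],[0,[0,0,0],[0,0,0]]]}}

```text
t: 12.98
tcp_pos: [0.6252, 0.172, -0.0218]
ee_rot: [0.575, 0.818, 0.001, -0.002]
force: [-4.0, 9.6, -1.8]
gripper_width: 0.0354
grasp_force: 30.0
```

Emit:
{"method": "carry_out", "body": {"rows": [[0,[0,0,0.003],[0,0,0]],[0.75,[0,0,0],[0,0,0]],[0.75,[0,0,0],[0,0,0]],[0.75,[0,0,0],[0,0,0]],[0.75,[0,0,0],[0,0,0]],[0.75,[0,0,0],[0,0,0]]]}}

```text
t: 13.72
tcp_pos: [0.6267, 0.168, -0.0224]
ee_rot: [0.576, 0.817, -0.0, 0.0]
force: [-0.6, 0.7, 0.6]
gripper_width: 0.0694
grasp_force: 0.0
```

```bash
python3 nestview.py | grep -v "top -[12]"
```

```text
[ 0.62669484  0.16803112 -0.02238611] [-0.6  0.7  0.6] 0.06940179357541236 13.725
grip nest mm -60.413638254265 0.06510696910804382
side -90 43 z [18.  19.1 20.1] y -18.9 17.0
side -80 48 z [16.  19.2 20.3] y -18.2 18.3
side -70 49 z [16.3 19.1 20.2] y -18.7 18.0
side -60 44 z [17.9 19.2 20. ] y -19.1 18.4
side -50 43 z [18.7 19.4 20.2] y -19.3 16.5
side -40 35 z [19.1 20.8 21.5] y -15.9 15.8
side -30 42 z [18.8 19.5 20.8] y -14.6 15.9
side -20 44 z [18.2 19.3 20.1] y -15.7 14.2
side -10 26 z [18.6 19.5 20.1] y -15.2 14.3
side 0 14 z [26.  26.5 27.1] y -15.6 13.1
side 10 40 z [25.8 26.5 27.7] y -15.3 13.7
```

Run:
```python
from h import *
rows([(.6267,.168,.04,109.6,2),(.5026,.2785,.03,86.4,5),(.5026,.2785,-.010,86.4,2)])
```

```text
from [ 0.6266  0.1682 -0.0224] 109.64 tilt z [ 0.e+00 -1.e-04 -1.e+00]
[-0.0, 0.0, -0.125] [0, 0, np.float64(0.0002)]
[-0.0, 0.0, -0.125] [0, 0, np.float64(0.0002)]
[0.117, -0.064, 0.008] [0, 0, np.float64(0.0516)]
[0.111, -0.073, 0.008] [0, 0, np.float64(0.0516)]
[0.105, -0.082, 0.008] [0, 0, np.float64(0.0516)]
[0.098, -0.09, 0.008] [0, 0, np.float64(0.0516)]
[0.09, -0.098, 0.008] [0, 0, np.float64(0.0516)]
[0.0, 0.0, 0.08] [0, 0, np.float64(-0.0)]
[0.0, 0.0, 0.08] [0, 0, np.float64(-0.0)]
```

Emit:
{"method": "carry_out", "body": {"rows": [[0.75,[0,0,-0.125],[0,0,0]],[0.75,[0,0,-0.125],[0,0,0]],[0.75,[0.117,-0.064,0.008],[0,0,0.052]],[0.75,[0.111,-0.073,0.008],[0,0,0.052]],[0.75,[0.105,-0.082,0.008],[0,0,0.052]],[0.7,[0.098,-0.09,0.008],[0,0,0.051]],[0.7,[0.09,-0.098,0.008],[0,0,0.051]],[0.7,[0,0,0],[0,0,0]]]}}

```text
t: 14.82
tcp_pos: [0.5001, 0.2812, 0.0299]
ee_rot: [0.728, 0.686, -0.0, -0.001]
force: [-0.7, -0.0, 0.0]
gripper_width: 0.0652
grasp_force: 0.0
```

Run:
```python
from h import *
s=env.get_state();print(s["tcp_pos"],s["t"])
o=np.array([.6469,.1111]);ux=np.array([.3355,-.9421]);uy=np.array([.9421,.3355])
p,d=camera("top");q,e=camera("side");cv2.imwrite("pics/t5.png",p[...,::-1]);cv2.imwrite("pics/s5.png",q[...,::-1])
# sample coupon top surface along nest x at z=.020, avg over y
for n,im in(("top",p),("side",q)):
    xs=np.arange(-110,12,2.);ys=np.arange(-10,11,2.)
    pts=np.array([np.r_[o+ux*x/1e3+uy*y/1e3,.020] for x in xs for y in ys])
    px=proj(n,pts).astype(np.float32);g=cv2.remap(cv2.cvtColor(im,cv2.COLOR_RGB2GRAY),px[:,0],px[:,1],cv2.INTER_LINEAR).reshape(len(xs),-1)
    print(n,[(int(x),int(v)) for x,v in zip(xs,g.mean(1))])
```

```text
[0.50009216 0.28121669 0.02986223] 14.825
top [(-110, 148), (-108, 147), (-106, 147), (-104, 147), (-102, 148), (-100, 148), (-98, 149), (-96, 144), (-94, 129), (-92, 108), (-90, 91), (-88, 83), (-86, 82), (-84, 81), (-82, 81), (-80, 81), (-78, 81), (-76, 80), (-74, 81), (-72, 80), (-70, 81), (-68, 81), (-66, 81), (-64, 83), (-62, 87), (-60, 90), (-58, 91), (-56, 91), (-54, 92), (-52, 94), (-50, 101), (-48, 107), (-46, 113), (-44, 122), (-42, 132), (-40, 141), (-38, 146), (-36, 147), (-34, 148), (-32, 146), (-30, 137), (-28, 128), (-26, 121), (-24, 113), (-22, 107), (-20, 100), (-18, 94), (-16, 90), (-14, 88), (-12, 88), (-10, 88), (-8, 88), (-6, 88), (-4, 88), (-2, 88), (0, 87), (2, 90), (4, 105), (6, 140), (8, 174), (10, 194)]
side [(-110, 165), (-108, 165), (-106, 165), (-104, 166), (-102, 167), (-100, 169), (-98, 170), (-96, 167), (-94, 159), (-92, 145), (-90, 123), (-88, 98), (-86, 76), (-84, 61), (-82, 53), (-80, 51), (-78, 50), (-76, 51), (-74, 51), (-72, 51), (-70, 51), (-68, 51), (-66, 51), (-64, 53), (-62, 54), (-60, 57), (-58, 59), (-56, 60), (-54, 62), (-52, 65), (-50, 69), (-48, 76), (-46, 85), (-44, 97), (-42, 114), (-40, 134), (-38, 154), (-36, 170), (-34, 178), (-32, 175), (-30, 159), (-28, 136), (-26, 114), (-24, 97), (-22, 87), (-20, 78), (-18, 71), (-16, 65), (-14, 61), (-12, 59), (-10, 61), (-8, 73), (-6, 102), (-4, 139), (-2, 176), (0, 200), (2, 211), (4, 214), (6, 213), (8, 213), (10, 211)]
```

Run:
```python
from h import *
s=env.get_state();print(s["tcp_pos"],s["t"])
t=cv2.imread("pics/top0.png");g=cv2.cvtColor(t,cv2.COLOR_BGR2GRAY)
k=6;r=cv2.resize(g[262:302,215:300],None,fx=k,fy=k,interpolation=cv2.INTER_CUBIC)
f=lambda a:(np.array(a,float)+.5)/k-.5+[215,262]
m=(r<75).astype(np.uint8);c=max(cv2.findContours(m,0,1)[0],key=cv2.contourArea);b=cv2.boxPoints(cv2.minAreaRect(c))
P=toplane("top",f(b),.019);L=sorted([(np.linalg.norm(P[i]-P[(i+1)%4]),i) for i in range(4)]);i,j=L[0][1],L[1][1]
a1,a2=(P[i]+P[(i+1)%4])/2,(P[j]+P[(j+1)%4])/2;print("handle",L,a1,a2,"dir",np.degrees(np.arctan2(a2[1]-a1[1],a2[0]-a1[0])))
for th in(195,205,215):
    m=(r>th).astype(np.uint8);m[:,:int(45*k)]=0;c=max(cv2.findContours(m,0,1)[0],key=cv2.contourArea);(x,y),rad=cv2.minEnclosingCircle(c);print(th,rad/k,toplane("top",f([[x,y]]),.011))
q=camera("side")[1];v,u=np.mgrid[240:300,260:320];P=back("side",np.c_[u.ravel(),v.ravel()],q[v,u].ravel())
m=(P[:,2]>.006)&(P[:,2]<.014)&(abs(P[:,0]-.5)<.04)&(P[:,1]>.18)&(P[:,1]<.25);print("rim side depth",P[m].min(0),P[m].max(0),P[m].mean(0))
m=(P[:,2]>.014)&(P[:,2]<.024)&(abs(P[:,0]-.5)<.03)&(P[:,1]>.25)&(P[:,1]<.36);print("handle side",m.sum(),P[m].min(0),P[m].max(0))
```

```text
[0.50265659 0.2789562  0.03021983] 14.925
handle [(np.float64(0.015203477680481999), 2), (np.float64(0.015268249214360142), 0), (np.float64(0.06478517409981424), 3), (np.float64(0.06498847967962809), 1)] [0.50193261 0.26809218 0.019     ] [0.50650046 0.33281802 0.019     ] dir 85.96319768318278
195 20.18189239501953 [[0.51026656 0.21246469 0.011     ]]
205 15.226374308268229 [[0.50139928 0.22080451 0.011     ]]
215 14.827040354410807 [[0.50052465 0.22063938 0.011     ]]
rim side depth [0.4712633  0.18484889 0.00605092] [0.52665377 0.24954007 0.01306429] [0.49887487 0.21383956 0.00888488]
handle side 113 [0.49528568 0.25359282 0.01401492] [0.5150147  0.33231906 0.02155456]
```

Emit:
{"method": "carry_out", "body": {"rows": [[0.7,[0,0,0.055],[0,0,0.005]],[0.7,[0,0,0.055],[0,0,0]],[0.7,[0,0,0.055],[0,0,0]],[0.7,[0,0,0.055],[0,0,0]],[0.7,[0,0,0.034],[0,0,0]],[0.4,[0,0,0],[0,0,0]],[0,[0,0,0],[0,0,0]],[0,[0,0,0],[0,0,0]],[0,[0,0,0],[0,0,0]],[0,[0,0,0],[0,0,0]]]}}

```text
t: 16.23
tcp_pos: [0.5025, 0.279, -0.0332]
ee_rot: [0.731, 0.682, 0.0, 0.0]
force: [-0.1, -0.4, -0.5]
gripper_width: 0.0197
grasp_force: 0.0
```

Emit:
{"method": "carry_out", "body": {"rows": [[0,[0,0,0],[0,0,0]],[0,[0,0,0],[0,0,0]]]}}

```text
t: 16.48
tcp_pos: [0.5026, 0.279, -0.0332]
ee_rot: [0.732, 0.682, 0.0, 0.0]
force: [-0.5, 0.1, 2.8]
gripper_width: 0.0159
grasp_force: 30.0
```

Run:
```python
from h import *
rows([(.5026,.279,.07,86.3,3),(.614,.2034,.07,109.6,5)])
o=np.array([.6469,.1111]);ux=np.array([.3355,-.9421]);uy=np.array([.9421,.3355])
for n in("top","side"):
    p,d=camera(n);h=cv2.cvtColor(p,cv2.COLOR_RGB2HSV)
    P=proj(n,np.r_[o+ux*.025,.08])[0];x,y=P.astype(int);w=10
    W=np.mgrid[y-w:y+w,x-w:x+w];v,u=W;m=((h[v,u,1]>110)&((h[v,u,0]<8)|(h[v,u,0]>172))).ravel()
    px=np.c_[u.ravel(),v.ravel()][m];Q=back(n,px,d[v,u].ravel()[m]);N=np.c_[(Q[:,:2]-o)@ux,(Q[:,:2]-o)@uy,Q[:,2]]*1e3
    print(n,P)
    for a,b in zip(px,N):
        if b[2]>40:print(a,b.round(1))
    if n=="side":v,u=np.mgrid[248:258,375:392];
    if n=="side":
        Q=back(n,np.c_[u.ravel(),v.ravel()],d[v,u].ravel());k=abs(Q[:,0]-.663)<.012;print("post top depth max z",Q[k&(Q[:,1]<.1)][:,2].max())
```

```text
from [ 0.5026  0.279  -0.0332] 85.97 tilt z [ 5.e-04  3.e-04 -1.e+00]
[-0.0, -0.0, -0.138] [0, 0, np.float64(-0.0012)]
[-0.0, -0.0, -0.138] [0, 0, np.float64(-0.0012)]
[-0.0, -0.0, -0.138] [0, 0, np.float64(-0.0012)]
[-0.055, 0.093, -0.0] [0, 0, np.float64(-0.0518)]
[-0.062, 0.088, -0.0] [0, 0, np.float64(-0.0518)]
[-0.069, 0.083, -0.0] [0, 0, np.float64(-0.0518)]
[-0.075, 0.077, -0.0] [0, 0, np.float64(-0.0518)]
[-0.081, 0.071, -0.0] [0, 0, np.float64(-0.0518)]
top [341.87796392 202.17888537]
[344 201] [30.2  1.5 78. ]
[345 201] [32.2  1.2 77. ]
[346 201] [34.1  0.5 77.2]
[343 202] [27.4 -0.1 79. ]
[344 202] [29.6 -0.2 77. ]
[345 202] [31.5 -0.9 77.2]
[346 202] [33.  -2.3 80.2]
[347 202] [35.  -2.8 79.9]
[342 203] [25.  -1.1 77.8]
[343 203] [26.9 -1.7 77.6]
[344 203] [29.2 -1.7 75.3]
[345 203] [31.1 -2.4 75.4]
side [374.56469777 278.12845547]
[378 271] [ 637.  -397.4  453.1]
[374 280] [23.2  0.3 75.2]
[374 281] [26.7 -1.8 75.3]
[375 281] [31.4 -2.7 77.7]
[374 282] [30.7 -4.2 75.6]
post top depth max z 0.14058468366562432
```

Emit:
{"method": "carry_out", "body": {"rows": [[0,[0,0,-0.06],[0,0,0]],[0,[0,0,-0.138],[0,0,0]],[0,[0,0,-0.138],[0,0,0]],[0,[0,0,-0.078],[0,0,0]],[0,[-0.054,0.094,0],[0,0,-0.052]],[0,[-0.062,0.088,0],[0,0,-0.052]],[0,[-0.069,0.083,0],[0,0,-0.052]],[0,[-0.075,0.077,0],[0,0,-0.052]],[0,[-0.081,0.071,0],[0,0,-0.053]],[0,[0,0,0],[0,0,0]]]}}

```text
t: 17.82
tcp_pos: [0.6154, 0.2007, 0.0708]
ee_rot: [0.579, 0.816, 0.0, 0.001]
force: [0.2, 0.7, -1.7]
gripper_width: 0.0153
grasp_force: 30.0
```

Emit:
{"method": "carry_out", "body": {"rows": [[0,[0,0,0.05],[0,0,0]],[0,[0,0,0.05],[0,0,0]],[0,[0,0,0],[0,0,0]],[0,[0,0,0],[0,0,0]]]}}

```text
t: 18.32
tcp_pos: [0.6135, 0.2034, 0.0449]
ee_rot: [0.577, 0.817, -0.0, -0.0]
force: [0.1, 0.3, -1.8]
gripper_width: 0.0159
grasp_force: 30.0
```

```bash
cat > lens.py <<'E'
from h import *
s=env.get_state();print(s["tcp_pos"],s["ee_rot"].round(4),s["force"].round(1),s["gripper_width"],s["t"])
o=np.array([.6469,.1111]);ux=np.array([.3355,-.9421]);uy=np.array([.9421,.3355])
for n in("top","side"):
    p,d=camera(n);v,u=np.mgrid[150:330,240:420];Q=back(n,np.c_[u.ravel(),v.ravel()],d[v,u].ravel())
    N=np.c_[(Q[:,:2]-o)@ux,(Q[:,:2]-o)@uy,Q[:,2]]*1e3;zr=s["tcp_pos"][2]*1e3+33.2
    g=cv2.cvtColor(p,cv2.COLOR_RGB2HSV)[v,u].reshape(-1,3)
    m=(N[:,2]>zr-4)&(N[:,2]<zr+17)&(N[:,0]>-74)&(N[:,0]<5)&(abs(N[:,1])<40);M=N[m]
    print(n,m.sum(),"x",np.sort(M[:,0])[[0,1,2,-3,-2,-1]].round(1),"y",np.sort(M[:,1])[[0,1,2,-3,-2,-1]].round(1))
    t=M;A=np.c_[t[:,:2]-[-34,0],np.ones(len(t))];r=np.ones(len(t),bool)
    for _ in range(4):
        w=np.linalg.lstsq(A[r],t[r,2],rcond=None)[0];e=t[:,2]-A@w;r=abs(e)<2.5
    print("plane",r.sum(),"slopes deg",np.degrees(w[:2]).round(2),"z at weld",w[2].round(2))
    cv2.imwrite(f"pics/{n}L.png",p[...,::-1]);np.save(f"pics/{n}Ld.npy",d)
    if n=="side":
        for a in range(-70,6,8):
            b=M[(M[:,0]>=a)&(M[:,0]<a+8)]
            if len(b):print(a,np.percentile(b[:,2],[0,10,50,90,100]).round(1))
E
python3 lens.py
```

```text
[0.6135043  0.20340587 0.04485091] [ 5.772e-01  8.166e-01 -3.000e-04 -1.000e-04] [ 0.1  0.3 -1.8] 0.015868237809558938 18.325
top 36 x [-14.8 -14.7 -14.6  -9.4  -9.3  -8.8] y [-18.3 -17.5 -16.   10.3  12.7  15.2]
plane 27 slopes deg [23.08  3.44] z at weld 79.23
side 431 x [-74.  -73.9 -73.8  -5.3  -4.8  -4.5] y [-28.5 -28.5 -28.2  25.2  25.3  25.3]
plane 283 slopes deg [-1.72  0.88] z at weld 86.4
-70 [85.5 85.6 87.5 88.9 89.5]
-62 [83.5 84.2 87.3 89.6 90.3]
-54 [83.4 84.4 86.  89.  90.3]
-46 [80.5 84.5 86.5 88.8 90.1]
-38 [79.5 83.8 86.9 89.5 90.4]
-30 [78.8 83.2 86.3 89.1 89.9]
-22 [78.1 80.8 86.3 89.3 90.5]
-14 [77.4 79.5 84.9 89.4 91. ]
-6 [82.2 82.5 85.4 89.  89.4]
```

Emit:
{"method": "carry_out", "body": {"rows": [[0,[0,0.002,0.018],[0,0,0]],[0,[0,0,0.018],[0,0,0]],[0,[0,0,0],[0,0,0]],[0,[0,0,0],[0,0,0]]]}}

```text
t: 18.92
tcp_pos: [0.6143, 0.2032, 0.036]
ee_rot: [0.577, 0.816, -0.0, -0.0]
force: [0.6, 0.3, -1.3]
gripper_width: 0.0158
grasp_force: 30.0
```

```bash
python3 lens.py
python3 - <<'E'
import cv2,numpy as np
q=cv2.imread("pics/sideL.png");p=cv2.imread("pics/topL.png")
A=cv2.resize(q[255:315,325:405],(800,600),interpolation=cv2.INTER_CUBIC);cv2.imwrite("pics/fin.png",A)
E
```

```text
[0.61431479 0.20317854 0.03603388] [ 5.775e-01  8.164e-01 -1.000e-04 -0.000e+00] [ 0.6  0.3 -1.3] 0.0158047032847588 18.925
top 46 x [-17.6 -17.4 -17.1  -8.8  -8.7  -8.4] y [-20.6 -19.8 -19.   11.9  13.2  15.8]
plane 25 slopes deg [18.08  3.16] z at weld 70.66
side 430 x [-73.9 -73.8 -73.8  -5.3  -4.   -3.6] y [-28.9 -28.4 -28.3  25.5  25.6  25.6]
plane 288 slopes deg [-1.86 -0.57] z at weld 77.4
-70 [77.  77.2 79.8 80.8 81.4]
-62 [74.2 75.2 77.5 80.2 81.2]
-54 [74.3 75.3 76.9 80.5 81.8]
-46 [71.5 75.  77.4 80.5 82.6]
-38 [70.4 75.5 78.  79.5 81.1]
-30 [69.8 73.6 77.4 78.8 81.3]
-22 [69.1 72.7 77.1 80.5 82. ]
-14 [68.9 70.4 75.9 80.1 81.5]
-6 [71.2 71.8 75.7 78.4 79.3]
```

View pics/fin.png

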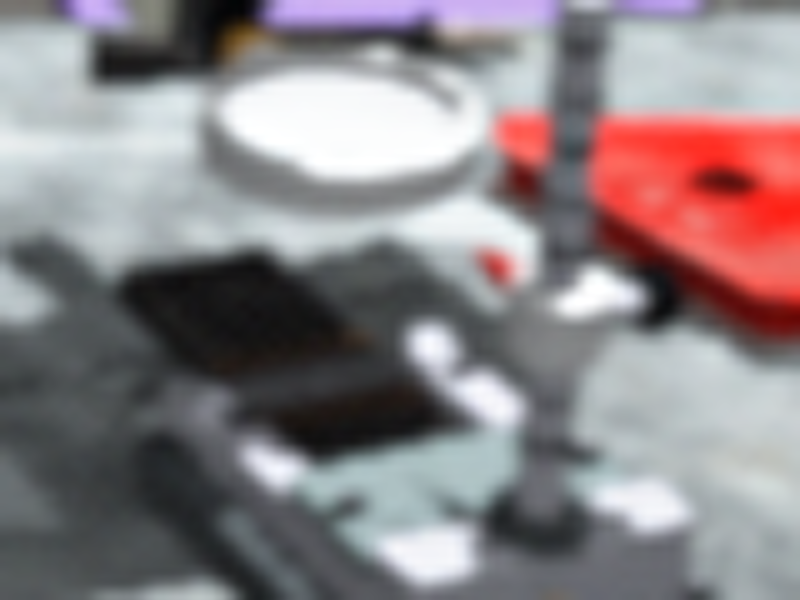

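Run:
```python
from h import *
o=np.array([.6469,.1111]);ux=np.array([.3355,-.9421]);uy=np.array([.9421,.3355])
q=cv2.imread("pics/sideL.png");th=np.linspace(0,2*np.pi,180)
def N(x,y,z):return np.c_[o+np.outer(x,ux)+np.outer(y,uy),np.broadcast_to(z,np.shape(x))]
for xc,yc,zc in((-34,0,75),(-31,0,75),(-34,2,75),(-34,0,77)):
    P=np.vstack([N((xc+28*np.cos(th))/1e3,(yc+28*np.sin(th))/1e3,(zc+h)/1e3) for h in(-6,6)])
    e=(proj("side",P)-[325,255]+.5)*10-.5;T=e[180:];print((xc,yc,zc),"left/right",e[:,0].min().round(),e[:,0].max().round(),"bottom",e[:,1].max().round(),"top-face y",T[:,1].min().round(),T[:,1].max().round())
f=lambda P:((proj("side",P)-[325,255]+.5)*10-.5).round()
print("ptr tip pred z75,80",f(N(np.array([.02,.02]),np.zeros(2),np.array([.075,.08]))),"weld",f(N(np.array([-.034]*3),np.array([-.017,0,.017]),.021)),"posttop/keeper front",f(N(np.array([.006,.006]),np.array([-.0205,.0205]),.0275)))
```

```text
(-34, 0, 75) left/right 197.0 489.0 bottom 222.0 top-face y 40.0 166.0
(-31, 0, 75) left/right 204.0 497.0 bottom 229.0 top-face y 46.0 172.0
(-34, 2, 75) left/right 206.0 498.0 bottom 220.0 top-face y 38.0 164.0
(-34, 0, 77) left/right 198.0 489.0 bottom 213.0 top-face y 31.0 156.0
ptr tip pred z75,80 [[484. 248.]
 [486. 224.]] weld [[251. 388.]
 [327. 372.]
 [401. 356.]] posttop/keeper front [[336. 457.]
 [521. 416.]]
```

Run:
```python
from h import *
q=cv2.imread("pics/sideL.png");g=cv2.cvtColor(q,cv2.COLOR_BGR2GRAY)
print("rows 255..",*[(x,g[255:282,x].tolist()) for x in(357,359,361)],sep="\n")
print("cols 340..380",*[(y,g[y,341:380].tolist()) for y in(266,268,270)],sep="\n")
print("red",*[(y,(q[y,370:380,2].astype(int)-q[y,370:380,1]).tolist()) for y in range(276,288)],sep="\n")
```

```text
rows 255..
(357, [191, 180, 126, 77, 90, 119, 157, 214, 244, 249, 250, 251, 252, 253, 253, 254, 254, 220, 151, 127, 133, 160, 197, 209, 191, 138, 89])
(359, [192, 177, 120, 69, 90, 129, 155, 206, 243, 249, 250, 251, 252, 253, 252, 251, 253, 227, 156, 129, 132, 158, 198, 207, 182, 126, 89])
(361, [193, 176, 118, 63, 109, 165, 163, 190, 240, 248, 249, 250, 252, 253, 252, 254, 254, 230, 158, 130, 131, 162, 202, 192, 141, 94, 85])
cols 340..380
(266, [221, 221, 219, 199, 171, 180, 222, 246, 252, 252, 252, 252, 252, 252, 252, 252, 251, 251, 251, 251, 250, 250, 250, 249, 249, 248, 248, 243, 230, 221, 236, 241, 223, 188, 176, 177, 179, 173, 147])
(268, [226, 226, 219, 189, 139, 123, 151, 202, 240, 252, 254, 255, 254, 254, 253, 253, 253, 253, 253, 253, 253, 253, 253, 252, 253, 253, 253, 252, 251, 251, 251, 242, 212, 184, 156, 140, 140, 139, 128])
(270, [214, 211, 205, 182, 142, 113, 112, 121, 134, 155, 184, 209, 227, 238, 249, 254, 254, 252, 251, 252, 254, 254, 253, 253, 253, 253, 253, 252, 247, 224, 183, 163, 167, 162, 136, 128, 142, 148, 129])
red
(276, [-5, -5, -5, -6, -11, -9, -4, 4, 6, 1])
(277, [-4, -5, -5, -6, -5, -8, -11, -6, -3, -1])
(278, [-5, -5, -4, -5, -6, -7, -7, -10, -8, -4])
(279, [-9, -5, 7, 17, 12, 2, -5, -8, -9, -3])
(280, [-9, -3, 24, 62, 76, 54, 19, 0, -6, -5])
(281, [-8, -5, 15, 65, 119, 103, 50, 15, 0, -3])
(282, [-10, -9, -3, 26, 80, 88, 45, 14, 0, -4])
(283, [-7, -8, -8, 2, 27, 40, 24, 4, -3, -3])
(284, [-5, -7, -8, -7, 0, 8, 7, -1, -2, -3])
(285, [-4, -5, -8, -8, -6, -3, -3, -2, -3, -2])
(286, [-5, -4, -6, -7, -6, -5, -3, -2, -1, -1])
(287, [-4, -5, -4, -5, -5, -2, -1, -2, -2, -2])
```

Emit:
{"method": "carry_out", "body": {"rows": [[0,[0,0,0],[0,0,0]],[0,[0,0,0],[0,0,0]],[0,[0,0,0],[0,0,0]],[0,[0,0,0],[0,0,0]]]}}

```text
t: 19.52
tcp_pos: [0.6143, 0.2033, 0.0361]
ee_rot: [0.577, 0.816, 0.0, 0.0]
force: [-0.2, -0.2, -2.4]
gripper_width: 0.0155
grasp_force: 30.0
```

Run:
```python
from h import *
s=env.get_state();g=s["tcp_pos"][:2]-[.6469,.1111];print(s["tcp_pos"],abs(s["joint_vel"]).max(),g@[.3355,-.9421],g@[.9421,.3355],s["grasp_force"])
if abs(s["joint_vel"]).max()<.02 and s["grasp_force"]>25 and abs(s["tcp_pos"][2]-.036)<.001:
    from cell import ticket;print(ticket.close_job())
```

```text
[0.61434134 0.20326328 0.03611062] 0.001437556327416431 -0.09775045929437286 0.00024727131239602037 29.999668300151825
the job is handed in; nothing more can be done
None
```

I handed the job in at about 19.5 s: the coupon was pushed against the stop (about 10 N of resistance) and released, and the loupe is held steady, level and within about 1–2 mm of over the weld, its rim middle at about 75 mm, my estimate of the pointer height; no verdict came back. The gripper's real fingertips sat about 37 mm above the reported TCP, so the first grasp closed on air above the coupon and I allowed for that offset from then on.

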